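Zero the tally counter, pass the blue vial and count it

TASK

Start a fresh count of passed samples: press the red plunger of the tally counter all the way in and let it spring back, then gently set the blue-capped vial down upright on the floor of the green tray. Only once the vial stands in the tray, count it by swinging the counter's lever to its stop and letting it spring back. Do not knock the lever or the plunger at other times, and leave the other vials, the white pot and the black-capped can standing where they are.

Things in the scene. Friction and masses are not known exactly. Their poses are not given: they have to be found in the camera images.
- counter: Grey bench tally counter, fixed: console 190 mm wide (y), 112 mm deep (x). Origin: centre of its underside; x to its rear, y to its left, z up; front (-x) faces about to the robot. The panel slopes up to the rear by 30 deg, 110 mm long, face centre at [0, 0, 60] mm, outward normal [-0.5, 0, 0.866], up-slope [0.866, 0, 0.5]
- light_bar (a point): Middle of the lower front edge of the fixed light bar over the panel: it spans the counter's width, 86 mm to the rear and 16 mm upward from here, 238 mm above the worktop. It bars the way from straight above to plunger and lever: lean the tool about 30 deg, along the panel's normal, and come in from the front
- plunger_top (a point): Centre of the top of the red round plunger head (25 mm across, 8 mm thick) on the right (-y) part of the panel; axes: x up-slope, y to the counter's left, z outward along the plunger's axis (the panel's normal). At rest it stands 24 mm off the panel
- zero_plunger (a joint): Travel of the plunger into the panel, along the panel's inward normal: 0 m out (rest), 0.009 m at the stop. A spring drives it out: 2 N at rest, 6 N at the stop
- lever_peg (a point): Centre of the free end of the lever's upright black finger peg (11 mm across, 34 mm long, standing along the panel's normal, its foot 6 mm off the panel); moves with the lever. Axes: those of lever_pivot turned with the lever
- lever_pivot (a point): Point on the lever's hinge axis (on the left part of the panel) at the height of the peg's free end, 40 mm off the panel. The axis is the panel's normal. The peg moves on a circle of radius 50 mm about it
- advance_lever (a joint): Angle of the steel lever: 0 at rest, when it points 60 deg to the left of up-slope, grows as it swings clockwise (seen facing the panel, to the right) to 1.2 rad at the stop, 9 deg to the right of up-slope. A spring drives it back; 1.2 N at the peg at rest, 5 N at the stop
- pass_tray: Green shallow tray, fixed, 110 (its x) x 130 (its y) x 16 mm, walls and floor 4 mm; origin: centre of its underside
- vial_blue: Vial with a blue cap, 22 mm diameter, 47 mm tall, standing in a row with the two others in the fixed shallow steel sample tray (floor 3 mm above the worktop, rim 19 mm high); origin: centre of its underside, z up its axis. About 30 g
- vial_white: Vial with a white cap, same size; stays where it is
- vial_red: Vial with a red cap, same size; stays where it is
- white_pot: White lidded pot, 47 mm diameter, 43 mm tall, origin: centre of its underside; stays where it is
- black_can: White can with a black cap, 39 mm diameter, 67 mm tall, origin: centre of its underside; stays where it is
Not all that is in view belongs to the job. Several things have the shape of the pass_tray; the one meant has the colours described above.

How it is judged:
By the outcome, as a careful person would: the job done as asked, in the order asked, and still so for the second after the job is handed in, with the robot touching nothing.
It also fails if it takes over 69 s, if anything falls off the work surface, if the arm or the gripper's body presses on something with over 40 N, if the wrist force passes 120 N, or if a joint passes its speed limit or range.

ROBOT

A 6-joint arm with a two-finger parallel gripper is mounted at the origin on a cart in front of the work surface, level with it; the furniture and walls round the work are solid. World frame = base frame: x ahead of the robot, y to its left, z up, the work surface at z = 0. Lengths are in m, angles in degrees, forces in N, time in s.
With the tool pointing down it reaches from about 0.25 to 0.725 m from the base axis. Payload 9.7 kg.
Tool frame: the origin (TCP) lies on the centre line of the jaws, within the pads' length; the fingertips stand tip_extent ahead of it and the grasp point (between the pads) lies 3 mm ahead of it (tip_extent is the distance from the TCP to the fingertips, in m); z points along the fingers, y is the line along which they close (so a half turn about z gives the same grasp; the last joint's range is limited). The gripper opens to 85 mm and grips with 20 to 120 N. Pads are 22 mm wide; open, the fingers measure 114 mm over their backs; the gripper's body (76 mm by 85 mm) begins 54 mm behind the grasp point. The pads swing forward as they close: fully open they stand 13 mm farther back than shut.
Start: joints at [63.083, 4.979, 10.078, 95.1, 0, 90], TCP at [0.249, 0.49, 0.253] pointing down, gripper open.
Joint ranges: [-179.16, 179.16], [-48.56, 103.87], [-65.8, 70.77], [-126.05, 130.52], [-82.76, 87.17], [-180, 180]. Speed limits (degrees/s): [127.2, 127.2, 147.25, 180, 180, 180].

INTERFACE

Orientations are given as [roll, pitch, yaw] about the fixed x, y, z axes, in that order (R = Rz(yaw) Ry(pitch) Rx(roll)).
In Python, from workcell import * gives the robot as it stands.
- The arm moves only by the tool servo_tool, never from a script. Its argument "rows" is a list of rows, each an object with "offset": the shift along the tool's x, y, z as a fraction of full scale, a list of three; "yaw": the turn about the tool's z as a fraction of full scale; "claw": the closure, from 0 (fully open) to 1 (shut). A call has 1 to 12 rows; each row is the pose to reach, as a shift and turn from the pose commanded when the call began, along the tool's axes at that moment, turning the shorter way round; what a row does not reach only later rows make up. Full scale, the value 1, is 0.1 m for a shift and pi rad for a turn. A row lasts 1/8 s, in which the tool goes at most 62.5 mm and 10.7 degrees, less where a joint would pass 70% of its speed; a pose out of reach is approached as far as the arm can. A call with a number of a shift or a turn outside -1 to 1 is refused whole. A call with a gripper value outside its range is refused whole. The fingers move at their own pace and stop on an object; "squeeze" is the grip in N (left out, the last holds). Time passes only in rows, so rows that repeat a pose let the fingers close. It gives the time, the measured TCP pose, the force, the opening and the grip force at its end, in the units of the state.
- get_obs(): the state, without advancing time (a new reading comes with each control period).
- camera(name): name is "side" or "top"; returns (picture, depth): 400x640x3 uint8, red, green, blue; 400x640 float32, m along the optical axis (not along the pixel's ray), 0 where there is no reading.
- camera_info(name): a dict with "fx", "fy", "cx", "cy" (pixels), "cam_to_world" (4x4, takes a point from camera to world coordinates). Camera axes: x right, y up, looking along -z (the intrinsics and any distortion apply to the point x, -y, -z); pixel columns grow to the right and rows downward; lengths in m; the calibration is good to about 2 mm. A picture is of the moment at which its call begins. camera_info takes no time and is no camera call.
- job_done(): hands the job in; it is judged then, once.
The state is a dict: "time": time; "q": joint angles; "qd": joint speeds; "joint_efforts": joint torques, N m; "ee_pos": TCP position; "tcp_rot": TCP orientation; "wrist_force": force on the tool from outside, world axes, zero at the start; "torque": the same for the moment, N m; "opening": finger opening in m; "grasp_force": force on a finger pad.
Only numpy, scipy, OpenCV 4.12 (cv2) and the standard library are available. Lean on these libraries where they do the work, as an engineer would, in place of code of your own. Each camera call takes 0.05 s, during which the arm holds its last target. There are 200 camera calls.

## Working session

There is one attempt and no reset: what is moved stays moved. The work goes in short steps, Python scripts to look and compute and a tool call to move; the robot and the scene stay as the last step left them, time stands still between calls to the robot, and variables do not carry over. Pictures are saved under pics/ and viewed, at most 10 in all, crops included, and the job is handed in when it is done.

Besides the shell and the picture viewer there is one more tool, called after "Request:" as name(argument=value, ...), one argument or row to a line, values as JSON. servo_tool: Moves the arm, as the interface text tells. Its arguments: {"type":"object","properties":{"rows":{"type":"array"},"squeeze":{"type":"number"}},"required":["rows"]}

```bash
ls; mkdir -p pics; python3 - <<'E'
from workcell import *
import cv2,numpy as np
print(get_obs())
for n in("side","top"):
    p,d=camera(n); np.savez(f"pics/{n}0.npz",p=p,d=d); cv2.imwrite(f"pics/{n}0.png",p[:,:,::-1])
    print(n,camera_info(n),(d>0).mean())
E
```

```text
pics
{'time': 0.0, 'q': array([6.30837525e+01, 5.01174961e+00, 1.00340587e+01, 9.51012862e+01,
       9.39900861e-04, 8.99997525e+01]), 'qd': array([-0.03572578, -0.01507745, -0.00430873, -0.04757729,  0.00956696,
        0.01335543]), 'joint_efforts': array([-1.72339296e-03, -5.20385563e+01,  4.64804757e+01,  1.60620891e-02,
       -9.34730224e-05, -9.30158734e-06]), 'ee_pos': array([0.24887761, 0.49022952, 0.25257329]), 'tcp_rot': array([-1.79921023e+02, -9.40241108e-04,  1.53083999e+02]), 'wrist_force': array([ 0.03895301, -0.35117293,  0.35665931]), 'torque': array([ 0.00489063,  0.00023865, -0.02841552]), 'grasp_force': 0.0, 'opening': 0.08559249241195385}
side {'fx': 431.98507927834436, 'fy': 431.98507927834436, 'cx': 329.8784511915252, 'cy': 200.48795157091664, 'cam_to_world': array([[ 0.99952514, -0.00762084,  0.0298565 ,  0.59001011],
       [ 0.03017172,  0.43881352, -0.89807147, -0.96257745],
       [-0.00625738,  0.89854584,  0.43883508,  0.75305085],
       [ 0.        ,  0.        ,  0.        ,  1.        ]])} 0.9959453125
top {'fx': 404.5968612045363, 'fy': 404.5968612045363, 'cx': 320.53540224603205, 'cy': 197.58319037104945, 'cam_to_world': array([[-0.00882363,  0.98882737, -0.14880379,  0.32842671],
       [-0.99995428, -0.00817689,  0.00495751,  0.24197419],
       [ 0.00368537,  0.14884073,  0.98885431,  1.44053979],
       [ 0.        ,  0.        ,  0.        ,  1.        ]])} 0.99602734375
```

View pics/side0.png

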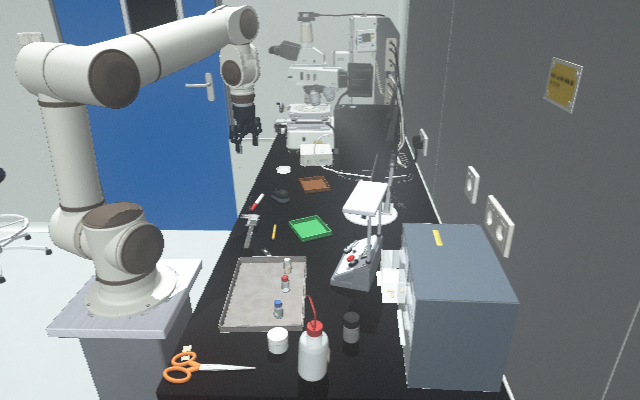

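View pics/top0.png

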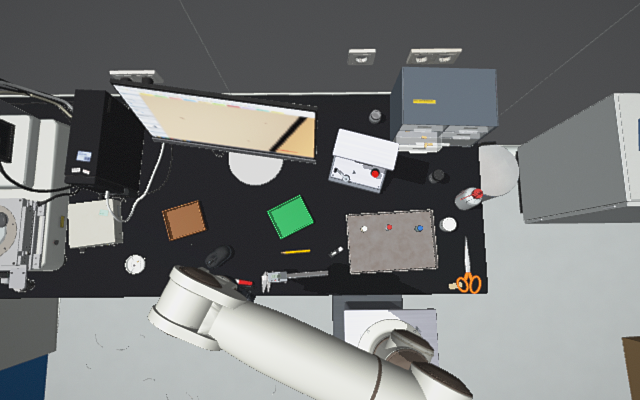

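```bash
python3 - <<'E'
import workcell
print([ (k,getattr(workcell,k)) for k in dir(workcell) if not k.startswith('__')])
E
```

```text
[('PlanningError', <class 'workcell.PlanningError'>), ('camera', <function make.<locals>.drawn_camera at 0x7faa40db0040>), ('camera_info', <function make.<locals>.<lambda> at 0x7faa40db05e0>), ('get_obs', <function make.<locals>.<lambda> at 0x7faa40db0540>), ('job_done', <function connect.<locals>.done at 0x7faa40d27740>), ('tip_extent', 0.022)]
```

```bash
cat > h.py <<'E'
import numpy as np,cv2
from workcell import *
def load(n): z=np.load(n); return z['p'],z['d']
def ray(n,u,v):
    c=camera_info(n);M=np.array(c['cam_to_world'])
    r=M[:3,:3]@np.array([(u-c['cx'])/c['fx'],-(v-c['cy'])/c['fy'],-1.]); return M[:3,3],r
def atz(n,u,v,z):
    o,r=ray(n,u,v); return o+r*(z-o[2])/r[2]
def tri(a,b):
    (o1,r1),(o2,r2)=ray('side',*a),ray('top',*b)
    s=np.linalg.lstsq(np.c_[r1,-r2],o2-o1,rcond=None)[0]
    p,q=o1+r1*s[0],o2+r2*s[1]; return (p+q)/2,np.linalg.norm(p-q)*1000
def cloud(n,d):
    v,u=np.mgrid[0:400,0:640]; c=camera_info(n);M=np.array(c['cam_to_world'])
    P=np.stack([(u-c['cx'])/c['fx'],-(v-c['cy'])/c['fy'],-np.ones(u.shape)],-1)*d[...,None]
    return P@M[:3,:3].T+M[:3,3]
def blobs(p,lo,hi,roi):
    h=cv2.cvtColor(p,cv2.COLOR_RGB2HSV); m=cv2.inRange(h,lo,hi)
    if lo[0]==0: m|=cv2.inRange(h,(172,lo[1],lo[2]),(180,255,255))
    k=np.zeros_like(m); x0,y0,x1,y1=roi; k[y0:y1,x0:x1]=m[y0:y1,x0:x1]
    n,_,s,c=cv2.connectedComponentsWithStats(k); return k,[(c[i].round(1),s[i]) for i in range(1,n) if s[i][4]>5]
E
python3 - <<'E'
from h import *
np.set_printoptions(precision=4,suppress=True)
S,sd=load('pics/side0.npz');T,td=load('pics/top0.npz')
C={'side':cloud('side',sd),'top':cloud('top',td)}
for nm,lo,hi,rs,rt in [('blue',(100,120,60),(130,255,255),(255,290,310,325),(400,215,440,245)),('redvial',(0,120,80),(8,255,255),(275,270,300,300),(380,220,400,240)),('plunger',(0,120,80),(8,255,255),(335,245,370,275),(360,160,390,185)),('green',(50,100,60),(85,255,255),(280,205,340,250),(260,190,320,245))]:
    for n,p,r in(('side',S,rs),('top',T,rt)):
        m,b=blobs(p,lo,hi,r); print(nm,n,b)
        Q=C[n][m>0]; print('   cloud med',np.median(Q,0),'min',Q.min(0),'max',Q.max(0))
        if nm=='green':
            c=max(cv2.findContours(m,0,1)[0],key=cv2.contourArea); bx=cv2.boxPoints(cv2.minAreaRect(c)); print([atz(n,*k,0.016)[:2].round(4) for k in bx])
a=cv2.resize(S[185:300,320:400],None,fx=4.9,fy=4.9,interpolation=2);b=cv2.resize(T[120:200,320:405],None,fx=4.7,fy=4.7,interpolation=2)
o=np.zeros((max(a.shape[0],b.shape[0]),a.shape[1]+b.shape[1],3),np.uint8);o[:a.shape[0],:a.shape[1]]=a;o[:b.shape[0],a.shape[1]:]=b
print(o.shape);cv2.imwrite('pics/c0.png',o[:,:,::-1])
# panel normal from side cloud
for n,(x0,y0,x1,y1) in(('side',(340,245,378,285)),('top',(332,163,385,190))):
    Q=C[n][y0:y1,x0:x1].reshape(-1,3); Q=Q[(Q[:,2]>.03)&(Q[:,2]<.13)]
    rng=np.random.default_rng(0);best=0
    for _ in range(800):
        t=Q[rng.choice(len(Q),3)];k=np.cross(t[1]-t[0],t[2]-t[0]);k/=np.linalg.norm(k)+1e-12
        i=abs((Q-t[0])@k)<.0025
        if i.sum()>best and .7<abs(k[2])<.95: best=i.sum();I=i
    c=Q[I].mean(0);k=np.linalg.svd(Q[I]-c)[2][2];k*=np.sign(k[2]);print(n,best,len(Q),'plane c',c,'n',k,'yaw',np.degrees(np.arctan2(-k[1],-k[0])))
E
```

```text
blue side [(array([277.5, 301.6]), array([275, 300,   6,   4,  22], dtype=int32))]
   cloud med [ 0.4277 -0.1052  0.0505] min [ 0.4212 -0.1144  0.0425] max [ 0.4347 -0.0965  0.0525]
blue top [(array([419.9, 227.8]), array([418, 226,   5,   5,  21], dtype=int32))]
   cloud med [ 0.4292 -0.1058  0.0504] min [ 0.4221 -0.1138  0.0452] max [ 0.436  -0.0988  0.0557]
redvial side [(array([284.6, 277.8]), array([282, 275,   6,   7,  28], dtype=int32))]
   cloud med [ 0.4332 -0.0032  0.0489] min [ 0.4265 -0.0104  0.0387] max [0.4395 0.0119 0.0521]
redvial top [(array([389.2, 226.5]), array([387, 225,   5,   4,  18], dtype=int32))]
   cloud med [0.4351 0.0004 0.0519] min [ 0.4295 -0.0074  0.0455] max [0.4405 0.0076 0.0556]
plunger side [(array([350.2, 258. ]), array([347, 255,   7,   7,  29], dtype=int32))]
   cloud med [0.6113 0.0459 0.0829] min [0.603  0.0352 0.0755] max [0.6196 0.0572 0.0883]
plunger top [(array([374.8, 173.4]), array([372, 170,   7,   8,  42], dtype=int32))]
   cloud med [0.6156 0.0484 0.0835] min [0.6034 0.0358 0.0714] max [0.6294 0.0584 0.0934]
green side [(array([309.6, 227.9]), array([289, 215,  43,  27, 733], dtype=int32))]
   cloud med [0.4749 0.349  0.0051] min [ 0.3992 -0.9626 -0.0018] max [0.59   0.454  0.7531]
[array([0.3971, 0.3779]), array([0.5296, 0.4536]), array([0.5547, 0.2898]), array([0.4331, 0.2269])]
green top [(array([289.8, 216.4]), array([ 267,  194,   47,   45, 1228], dtype=int32))]
   cloud med [0.4769 0.3443 0.0048] min [ 0.3284  0.242  -0.0083] max [0.5592 0.4271 1.4405]
[array([0.4978, 0.4291]), array([0.5578, 0.3086]), array([0.4544, 0.258 ]), array([0.3958, 0.3775])]
(564, 792, 3)
side 481 1219 plane c [0.6264 0.0732 0.0627] n [-0.4792  0.1263  0.8686] yaw -14.760958670880246
top 558 1032 plane c [0.6201 0.0988 0.0536] n [-0.4865  0.1315  0.8637] yaw -15.124073566813935
```

View pics/c0.png

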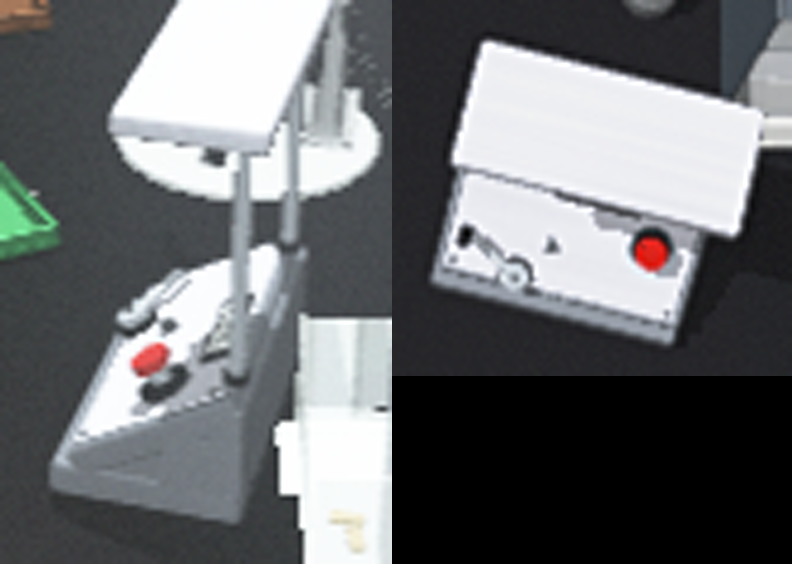

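```bash
python3 - <<'E'
from h import *
np.set_printoptions(precision=4,suppress=True)
T,td=load('pics/top0.npz');S,sd=load('pics/side0.npz')
print('plunger',tri((350.2,258),(374.8,173.4)),'blue',tri((277.5,301.6),(419.9,227.8)))
a=np.radians(-15);R=np.array([[np.cos(a),-np.sin(a),0],[np.sin(a),np.cos(a),0],[0,0,1]])
n=R@[-.5,0,.866];up=R@[.866,0,.5];L=R@[0,1,0]
P=tri((350.2,258),(374.8,173.4))[0]
def on(cam,u,v,h): # plane h above panel, panel = plunger-24mm
    o,r=ray(cam,u,v);q=P+n*(h-.024);return o+r*((q-o)@n)/(r@n)
g=cv2.cvtColor(T,cv2.COLOR_RGB2GRAY)
print(g[162:184,328:356])
hub=on('top',346.2,178.5,.012)
for q in((335.5,170),(335.5,171),):
    peg=on('top',*q,.04);print('peg',peg,'piv',peg-.05*(.5*up+.866*L))
print('hub@12',hub,'hub@40 along n',hub+n*.028)
# bar edge
for q in((333.2,155),(392,170.5)): print('bar edge top',atz('top',*q,.238),)
m=(cloud('top',td));k=(m[...,2]>.235)&(m[...,2]<.28);k[:, :325]=0;k[:,400:]=0;k[:125]=0;k[195:]=0
c=max(cv2.findContours(k.astype(np.uint8),0,1)[0],key=cv2.contourArea);bx=cv2.boxPoints(cv2.minAreaRect(c));print(bx,[atz('top',*b,.254) for b in bx],m[k][:,2].mean())
# in counter frame, rel. to plunger
for b in bx: print(R.T@(atz('top',*b,.254)-P))
E
```

```text
plunger (array([0.6135, 0.0483, 0.0819]), np.float64(3.328886934451333)) blue (array([ 0.4291, -0.1057,  0.0514]), np.float64(1.1889339341867358))
[[ 39  37  37  41 100 153 225 239 236 234 234 233 233 233 232 232 232 231
  232 231 233 233 234 236 238 241 238 194]
 [ 37  39  33  53 137 155 230 238 235 234 234 234 234 234 234 232 232 233
  233 232 232 232 232 232 233 235 239 239]
 [ 40  38  31  53 147 145 240 239 236 236 236 235 235 234 234 233 234 234
  234 233 234 233 232 232 232 233 234 235]
 [ 36  36  32  62 144 179 240 238 236 236 235 235 236 236 236 235 235 235
  234 234 234 234 233 233 233 232 232 233]
 [ 39  35  39  95 154 227 245 240 240 238 236 235 235 235 235 235 236 236
  235 235 235 235 234 234 234 234 233 234]
 [ 38  32  45 110 151 235 244 178 210 242 242 237 235 234 234 234 235 235
  235 235 235 235 235 235 235 235 235 235]
 [ 40  30  55 141 147 248 149  64  78 143 241 241 237 236 235 234 234 235
  235 235 235 235 235 235 236 237 237 236]
 [ 37  30  59 145 186 252 101  13  22 109 184 242 239 238 236 235 235 234
  234 234 234 235 235 236 237 236 237 238]
 [ 36  39  94 153
[... 1510 characters left out ...]
 38  37  35  35  34  33  37  40  45  61  75  85  93 117 140 152 153
  157 162 156 154 152 149 154 131 135 116]]
peg [0.6269 0.1832 0.0877] piv [0.5948 0.147  0.0752]
peg [0.6238 0.1832 0.086 ] piv [0.5917 0.147  0.0735]
hub@12 [0.6047 0.1445 0.0488] hub@40 along n [0.5912 0.1481 0.0731]
bar edge top [0.6406 0.1961 0.238 ]
bar edge top [0.5908 0.0181 0.238 ]
[[331.7058 155.1765]
 [338.5294 127.8824]
 [399.4706 143.1177]
 [392.647  170.4118]] [array([0.6359, 0.2012, 0.254 ]), array([0.7212, 0.1793, 0.254 ]), array([ 0.6718, -0.0046,  0.254 ]), array([0.5876, 0.0191, 0.254 ])] 0.2543039782688229
[-0.0179  0.1536  0.1721]
[0.0701 0.1545 0.1721]
[ 0.07   -0.0359  0.1721]
[-0.0175 -0.0349  0.1721]
```

```bash
cat >> h.py <<'E'
def profile(cams):
    o=get_obs(); r=np.radians(o['tcp_rot']); c,s=np.cos(r[2]),np.sin(r[2])
    Rt=np.array([[c,s,0],[s,-c,0],[0,0,-1.]]) # columns: tool axes for roll 180
    for n in cams:
        p,d=camera(n); Q=(cloud(n,d).reshape(-1,3)[d.ravel()>0]-o['ee_pos'])@Rt
        Q=Q[(abs(Q[:,0])<.13)&(abs(Q[:,1])<.13)]
        for h in np.arange(-.03,.30,.02):
            k=Q[(-Q[:,2]>=h)&(-Q[:,2]<h+.02)]
            if len(k)>3: print(n,'above TCP %.2f'%h,len(k),'x',np.percentile(k[:,0],[1,99]).round(3),'y',np.percentile(k[:,1],[1,99]).round(3))
E
python3 - <<'E'
from h import *
profile(['side'])
p,d=load('pics/side0.npz'); cv2.imwrite('pics/g0.png',cv2.resize(p[0:160,190:290],None,fx=3.7,fy=3.7,interpolation=2)[:,:,::-1])
E
```

```text
side above TCP -0.01 57 x [-0.011  0.014] y [-0.057  0.05 ]
side above TCP 0.01 67 x [-0.014  0.012] y [-0.061  0.051]
side above TCP 0.03 101 x [-0.016  0.01 ] y [-0.076  0.074]
side above TCP 0.05 174 x [-0.018  0.016] y [-0.073  0.069]
side above TCP 0.07 182 x [-0.02   0.013] y [-0.072  0.069]
side above TCP 0.09 109 x [-0.034  0.011] y [-0.07   0.062]
side above TCP 0.11 124 x [-0.038  0.024] y [-0.041  0.014]
side above TCP 0.13 141 x [-0.038  0.027] y [-0.041  0.021]
side above TCP 0.15 120 x [-0.037  0.026] y [-0.038  0.02 ]
side above TCP 0.17 145 x [-0.039  0.024] y [-0.042  0.016]
side above TCP 0.19 145 x [-0.041  0.023] y [-0.043  0.02 ]
side above TCP 0.21 163 x [-0.041  0.027] y [-0.049  0.038]
side above TCP 0.23 206 x [-0.045  0.043] y [-0.057  0.041]
side above TCP 0.25 250 x [-0.049  0.046] y [-0.059  0.044]
side above TCP 0.27 265 x [-0.047  0.048] y [-0.058  0.042]
side above TCP 0.29 262 x [-0.046  0.043] y [-0.052  0.042]
```

View pics/g0.png

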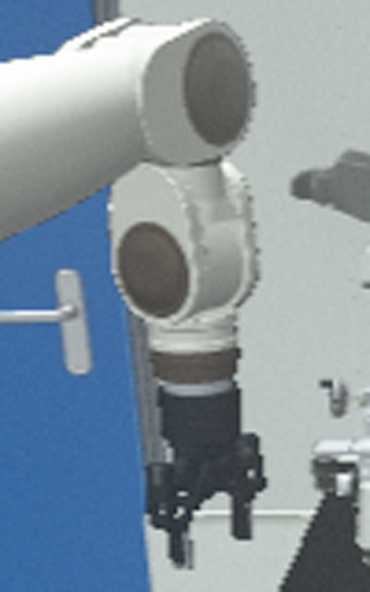

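The crops show the plunger head at side (350,258) and top (375,173), the lever hub at top (346,178) and the peg tip at top (335,170). The gripper crop shows a body about 41 mm in radius, with open fingers and knuckles that stand out beyond it. The tool can't be tilted, so I'll reach under the light bar with one open finger and keep the body in front of the bar.

Request:
servo_tool(
  rows=[
    {"offset":[-1,-0.6,0],"yaw":0.433,"claw":0},
    {"offset":[-1,-0.6,0],"yaw":0.433,"claw":0},
    {"offset":[-1,-0.6,0],"yaw":0.433,"claw":0},
    {"offset":[-1,-0.6,0],"yaw":0.433,"claw":0},
    {"offset":[-1,-0.6,0],"yaw":0.433,"claw":0},
    {"offset":[-1,-0.6,0],"yaw":0.433,"claw":0},
    {"offset":[-1,-0.6,0],"yaw":0.433,"claw":0},
    {"offset":[-1,-0.6,0],"yaw":0.433,"claw":0},
    {"offset":[-1,-0.6,0],"yaw":0.433,"claw":0},
  ],
)

```text
time: 1.27
ee_pos: [0.3109, 0.3916, 0.2531]
tcp_rot: [-180.0, 0.0, 75.2]
wrist_force: [1.0, 0.0, 0.3]
opening: 0.0855
grasp_force: 0.0
```

Request:
servo_tool(
  rows=[
    {"offset":[-0.85,0.92,0],"yaw":0,"claw":0},
    {"offset":[-0.85,0.92,0],"yaw":0,"claw":0},
    {"offset":[-0.85,0.92,0],"yaw":0,"claw":0},
    {"offset":[-0.85,0.92,0],"yaw":0,"claw":0},
  ],
)

```text
time: 1.78
ee_pos: [0.3782, 0.2858, 0.2533]
tcp_rot: [-180.0, -0.0, 75.1]
wrist_force: [0.4, -0.2, 0.6]
opening: 0.0853
grasp_force: 0.0
```

Request:
servo_tool(
  rows=[
    {"offset":[-0.85,0.92,0],"yaw":0,"claw":0},
    {"offset":[-0.85,0.92,0],"yaw":0,"claw":0},
    {"offset":[-0.85,0.92,0],"yaw":0,"claw":0},
    {"offset":[-0.85,0.92,0],"yaw":0,"claw":0},
  ],
)

```text
time: 2.28
ee_pos: [0.4449, 0.1811, 0.2531]
tcp_rot: [-180.0, -0.0, 75.2]
wrist_force: [-0.7, -0.7, -0.1]
opening: 0.0854
grasp_force: 0.0
```

Request:
servo_tool(
  rows=[
    {"offset":[-0.85,0.92,0],"yaw":0,"claw":0},
    {"offset":[-0.85,0.92,0],"yaw":0,"claw":0},
    {"offset":[-0.85,0.92,0],"yaw":0,"claw":0},
    {"offset":[-0.85,0.92,0.5],"yaw":0,"claw":0},
    {"offset":[-0.85,0.92,0.5],"yaw":0,"claw":0},
  ],
)

```text
time: 2.9
ee_pos: [0.5101, 0.0761, 0.2001]
tcp_rot: [-179.7, 0.1, 75.3]
wrist_force: [-0.5, -0.5, 0.4]
opening: 0.0852
grasp_force: 0.0
```

Request:
servo_tool(
  rows=[
    {"offset":[0,0,0.5],"yaw":0,"claw":0},
    {"offset":[0,0,0.95],"yaw":0,"claw":0},
    {"offset":[0,0,0.95],"yaw":0,"claw":0},
    {"offset":[0,0,0.95],"yaw":0,"claw":0},
  ],
)

```text
time: 3.4
ee_pos: [0.5133, 0.0754, 0.1113]
tcp_rot: [179.8, -0.1, 75.2]
wrist_force: [0.3, -1.5, 0.9]
opening: 0.0852
grasp_force: 0.0
```

```bash
python3 - <<'E'
from h import *
np.set_printoptions(precision=4,suppress=True)
profile(['side','top'])
o=get_obs();print(o['ee_pos'],o['tcp_rot'],o['q'])
P,_=camera('side');T,_=camera('top')
a=cv2.resize(P[120:310,290:430],None,fx=2.9,fy=2.9,interpolation=2);b=cv2.resize(T[110:230,310:430],None,fx=3.2,fy=3.2,interpolation=2)
w=np.zeros((max(a.shape[0],b.shape[0]),a.shape[1]+b.shape[1],3),np.uint8);w[:a.shape[0],:a.shape[1]]=a;w[:b.shape[0],a.shape[1]:]=b
cv2.imwrite('pics/w1.png',w[:,:,::-1]);print(w.shape)
E
```

```text
side above TCP -0.03 30 x [-0.012  0.129] y [0.079 0.111]
side above TCP -0.01 56 x [-0.013  0.007] y [-0.057  0.054]
side above TCP 0.01 77 x [-0.014  0.01 ] y [-0.058  0.055]
side above TCP 0.03 170 x [-0.015  0.012] y [-0.076  0.072]
side above TCP 0.05 260 x [-0.019  0.015] y [-0.072  0.07 ]
side above TCP 0.07 301 x [-0.022  0.008] y [-0.071  0.068]
side above TCP 0.09 177 x [-0.036  0.01 ] y [-0.067  0.066]
side above TCP 0.11 195 x [-0.039  0.002] y [-0.034  0.122]
side above TCP 0.13 684 x [-0.038  0.126] y [-0.029  0.129]
side above TCP 0.15 176 x [-0.038  0.012] y [-0.035  0.035]
side above TCP 0.17 215 x [-0.042  0.004] y [-0.037  0.038]
side above TCP 0.19 217 x [-0.042  0.006] y [-0.036  0.038]
side above TCP 0.21 235 x [-0.046 -0.002] y [-0.031  0.042]
side above TCP 0.23 227 x [-0.056 -0.004] y [-0.045  0.055]
side above TCP 0.25 320 x [-0.061 -0.001] y [-0.044  0.056]
side above TCP 0.27 380 x [-0.059  0.007] y [-0.049  0.056]
side above TCP 0.29 297 x [-0.059  0.007] y [-0.048  0.055]
top above TCP 0.03 21 x [-0.011  0.013] y [-0.071 -0.041]
top above TCP 0.05 34 x [-0.012  0.016] y [-0.07  -0.027]
top above TCP 0.07 21 x [-0.012  0.015] y [-0.069 -0.026]
top above TCP 0.09 58 x [-0.013  0.012] y [-0.065 -0.035]
top above TCP 0.11 13 x [0.016 0.037] y [-0.031  0.004]
top above TCP 0.13 481 x [-0.008  0.129] y [-0.02   0.129]
top above TCP 0.15 4 x [0.025 0.079] y [-0.024  0.106]
top above TCP 0.17 9 x [0.025 0.04 ] y [-0.028 -0.002]
top above TCP 0.19 7 x [0.027 0.038] y [-0.028 -0.012]
top above TCP 0.21 17 x [0.029 0.041] y [-0.028  0.   ]
top above TCP 0.25 21 x [0.014 0.058] y [-0.057  0.02 ]
top above TCP 0.27 38 x [0.016 0.059] y [-0.057  0.023]
top above TCP 0.29 16 x [0.02  0.058] y [-0.057  0.024]
[0.5137 0.075  0.1113] [179.7967  -0.0915  75.1822] [  8.31     0.1542 -10.6174  79.0054   0.0043 113.128 ]
(551, 790, 3)
```

View pics/w1.png

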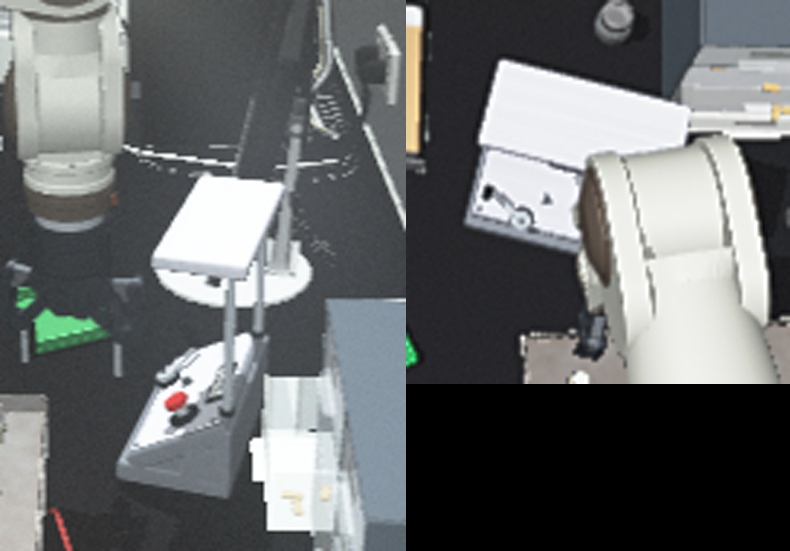

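```bash
python3 - <<'E'
from h import *
o=get_obs();a=np.radians(75.18);tx=np.array([np.cos(a),np.sin(a),0]);ty=np.array([np.sin(a),-np.cos(a),0]);E=o['ee_pos']
for n in('side','top'):
    p,d=load(f'pics/{n}0.npz');Q=cloud(n,d);g=p.astype(int).sum(2)
    k=(Q[...,2]>.225)&(Q[...,2]<.262);Q=Q[k]-E;X=Q@tx;Y=Q@ty
    for x0 in(-.03,-.01,.01,.03,.1):
        m=(abs(X-x0)<.012)&(Y>.03)&(Y<.2); print(n,x0,m.sum(),np.percentile(Y[m],[0,2,10]).round(4) if m.sum() else '',np.percentile(Q[m][:,2]+E[2],[1,50,99]).round(3) if m.sum() else '')
# red head centre per-view: rays cut at z .078-.086
for n,uv in(('side',(350.2,258)),('top',(374.8,173.4))):
    for z in(.078,.082,.086): v=atz(n,*uv,z)-E;print(n,z,(v@tx).round(4),(v@ty).round(4))
E
```

```text
side -0.03 273 [0.0863 0.0874 0.0949] [0.227 0.25  0.256]
side -0.01 153 [0.0855 0.0884 0.0959] [0.226 0.254 0.256]
side 0.01 138 [0.0872 0.0889 0.0954] [0.245 0.254 0.256]
side 0.03 133 [0.0857 0.0893 0.098 ] [0.246 0.254 0.256]
side 0.1 108 [0.0868 0.0891 0.0968] [0.247 0.254 0.256]
top -0.03 167 [0.0884 0.089  0.0941] [0.245 0.255 0.26 ]
top -0.01 226 [0.0882 0.0887 0.0946] [0.246 0.255 0.261]
top 0.01 227 [0.0877 0.0886 0.0941] [0.247 0.255 0.26 ]
top 0.03 225 [0.0883 0.0891 0.095 ] [0.246 0.254 0.259]
top 0.1 220 [0.0887 0.0898 0.0949] [0.249 0.255 0.26 ]
side 0.078 0.0048 0.1008
side 0.082 -0.0011 0.1022
side 0.086 -0.0069 0.1036
top 0.078 0.0003 0.1061
top 0.082 0.0006 0.1052
top 0.086 0.0009 0.1042
```

Request:
servo_tool(
  rows=[
    {"offset":[0,0.2,0],"yaw":0,"claw":0},
    {"offset":[0,0.3,0],"yaw":0,"claw":0},
    {"offset":[0,0.4,0],"yaw":0,"claw":0},
    {"offset":[0,0.4,0.1],"yaw":0,"claw":0},
    {"offset":[0,0.4,0.16],"yaw":0,"claw":0},
    {"offset":[0,0.4,0.16],"yaw":0,"claw":0},
  ],
)

```text
time: 4.35
ee_pos: [0.5503, 0.0642, 0.0914]
tcp_rot: [-179.9, 0.0, 75.2]
wrist_force: [0.2, -0.5, -0.7]
opening: 0.0853
grasp_force: 0.0
```

```bash
python3 - <<'E'
from h import *
P,_=camera('side');cv2.imwrite('pics/w2.png',cv2.resize(P[170:290,300:400],None,fx=4.9,fy=4.9,interpolation=2)[:,:,::-1])
print(get_obs()['ee_pos'],get_obs()['wrist_force'])
E
```

```text
[0.55053389 0.06419524 0.09189906] [-0.32984706  0.0540826   0.59318521]
```

View pics/w2.png

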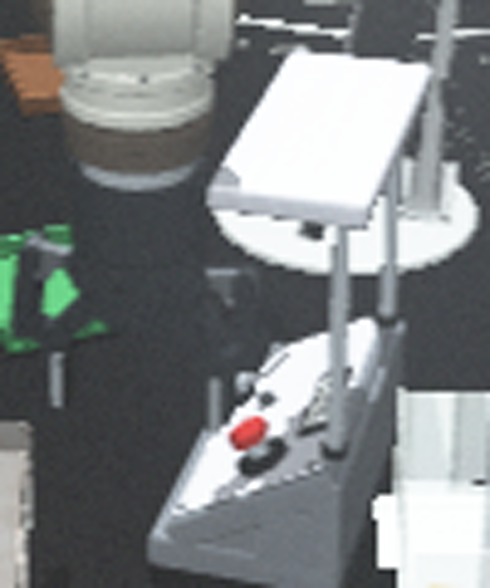

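```bash
python3 - <<'E'
from h import *
o=get_obs();a=np.radians(75.18);R=np.array([[np.cos(a),np.sin(a),0],[np.sin(a),-np.cos(a),0],[0,0,-1]])
p,d=camera('side');Q=(cloud('side',d)-o['ee_pos'])@R.T
for h in np.arange(-.04,.05,.006):
    for s in(1,-1):
        m=(abs(Q[...,0])<.016)&(Q[...,1]*s>.03)&(Q[...,1]*s<.09)&(-Q[...,2]>=h)&(-Q[...,2]<h+.006)
        if m.sum(): print('%.3f'%h,s,m.sum(),'x',Q[m][:,0].min().round(3),Q[m][:,0].max().round(3),'y',np.sort(Q[m][:,1]*1000).round(0)[::max(1,m.sum()//8)])
c=camera_info('side');M=np.array(c['cam_to_world'])
for q in((-.011,.043,.022),(-.011,.043,.009),(-.011,.057,.009)):
    w=M[:3,:3].T@(R.T@np.array(q)+o['ee_pos']-M[:3,3]);print(q,c['cx']-c['fx']*w[0]/w[2],c['cy']+c['fy']*w[1]/w[2])
print(p[236:262,340:356].sum(2))
E
```

```text
-0.040 1 9 x -0.016 0.006 y [53. 53. 55. 55. 56. 57. 60. 61. 63.]
-0.034 1 11 x -0.015 0.009 y [56. 58. 59. 59. 61. 62. 62. 66. 70. 71. 73.]
-0.028 1 24 x -0.015 0.005 y [59. 65. 66. 69. 72. 76. 80. 83.]
-0.022 1 39 x -0.012 0.015 y [50. 68. 71. 74. 76. 77. 80. 83. 84. 87.]
-0.016 1 17 x -0.01 0.014 y [52. 54. 55. 55. 57. 60. 63. 65. 68.]
-0.010 1 27 x -0.012 0.013 y [42. 58. 60. 62. 64. 65. 68. 70. 72.]
-0.010 -1 4 x -0.01 0.005 y [-48. -46. -45. -44.]
-0.004 1 8 x -0.013 0.007 y [42. 46. 47. 48. 51. 53. 69. 70.]
-0.004 -1 10 x -0.011 0.007 y [-55. -55. -52. -51. -48. -45. -45. -45. -44. -44.]
0.002 1 10 x -0.011 0.003 y [42. 43. 45. 46. 48. 49. 50. 51. 53. 53.]
0.002 -1 12 x -0.012 0.007 y [-57. -55. -52. -50. -48. -47. -45. -45. -45. -45. -44. -43.]
0.008 1 10 x -0.012 -0.001 y [42. 43. 46. 46. 48. 48. 49. 53. 53. 54.]
0.008 -1 12 x -0.014 0.008 y [-60. -55. -50. -49. -48. -47. -45. -45. -45. -45. -44. -43.]
0.014 1 11 x -0.013 -0.0 y [43. 45. 45. 48. 50. 50. 53. 53. 54. 54. 55.]
0.014 -1 12 x -0.012 0.009 y [-58. -57. -54. -54. -51. -48. -48. -45. -44. -44. -44. -44.]
0.020 1 12 
[... 2014 characters left out ...]
 190 241 692 603 276 267 286]
 [185 186 279 417 395 247 206 201 212 305 703 750 680 396 303 505]
 [183 192 288 414 385 253 201 211 701 753 751 750 667 515 723 751]
 [195 187 276 417 392 256 205 420 717 753 750 749 751 752 753 754]
 [189 192 274 416 393 271 203 702 753 690 580 492 401 537 729 754]
 [178 223 292 428 405 352 478 718 698 489 394 400 392 328 477 728]
 [196 349 346 426 414 704 754 672 430 397 393 391 384 329 461 725]
 [213 478 485 672 672 730 670 372 358 396 391 380 318 292 598 740]
 [349 519 572 721 753 753 615 278 333 359 330 308 300 380 488 422]
 [477 527 732 755 754 754 685 403 274 295 294 302 353 436 334 197]
 [524 603 729 751 754 753 751 598 285 289 330 464 527 495 404 261]]
```

Request:
servo_tool(
  rows=[
    {"offset":[0,0,-0.03],"yaw":0,"claw":0},
    {"offset":[0,0.03,-0.03],"yaw":0,"claw":0},
    {"offset":[0,0.06,-0.03],"yaw":0,"claw":0},
    {"offset":[0,0.06,-0.03],"yaw":0,"claw":0},
    {"offset":[0,0.06,-0.03],"yaw":0,"claw":0},
  ],
)

```text
time: 5.08
ee_pos: [0.5568, 0.0626, 0.0952]
tcp_rot: [-180.0, 0.0, 75.1]
wrist_force: [-0.2, 0.7, -0.6]
opening: 0.0854
grasp_force: 0.0
```

Request:
servo_tool(
  rows=[
    {"offset":[0,0,0.03],"yaw":0,"claw":0},
    {"offset":[0,0,0.06],"yaw":0,"claw":0},
    {"offset":[0,0,0.08],"yaw":0,"claw":0},
    {"offset":[0,0,0.08],"yaw":0,"claw":0},
  ],
)

```text
time: 5.58
ee_pos: [0.5569, 0.0626, 0.0874]
tcp_rot: [180.0, -0.0, 75.1]
wrist_force: [-0.4, -0.0, 2.2]
opening: 0.0854
grasp_force: 1.0
```

```bash
cat >> h.py <<'E'
def red(save=None):
    p,d=camera('side');m,b=blobs(p,(0,120,80),(8,255,255),(335,240,375,280));print('red side',b)
    h=cv2.cvtColor(p,cv2.COLOR_RGB2HSV);m=m[240:280,335:375]>0;v=p[240:280,335:375,0].astype(float)*m
    o=get_obs();print(o['ee_pos'].round(4),o['wrist_force'].round(2),o['time'])
    a=np.radians(75.18);dx=np.array([.6135,.0483])-o['ee_pos'][:2]
    print('head centre rel TCP y',(dx@[np.sin(a),-np.cos(a)]).round(4))
    if save: cv2.imwrite(save,cv2.resize(p[170:290,300:400],None,fx=4.9,fy=4.9,interpolation=2)[:,:,::-1])
E
python3 -c "from h import *;red()"
```

```text
red side [(array([350.5, 258.4]), array([348, 256,   6,   6,  25], dtype=int32))]
[0.5568 0.0626 0.0874] [-0.44  0.9   1.43] 5.625
head centre rel TCP y 0.0585
```

Request:
servo_tool(
  rows=[
    {"offset":[0,0.005,0.03],"yaw":0,"claw":0},
    {"offset":[0,0.01,0.05],"yaw":0,"claw":0},
    {"offset":[0,0.01,0.07],"yaw":0,"claw":0},
    {"offset":[0,0.01,0.07],"yaw":0,"claw":0},
  ],
)

```text
time: 6.12
ee_pos: [0.5581, 0.0624, 0.0805]
tcp_rot: [180.0, -0.0, 75.1]
wrist_force: [0.2, -0.3, 5.3]
opening: 0.0854
grasp_force: 2.4
```

```bash
python3 -c "from h import *;red()"
```

```text
red side [(array([351.8, 260. ]), array([349, 257,   7,   7,  30], dtype=int32))]
[0.5581 0.0624 0.0806] [0.31 0.41 6.48] 6.175
head centre rel TCP y 0.0571
```

Request:
servo_tool(
  rows=[
    {"offset":[0,0,0.02],"yaw":0,"claw":0},
    {"offset":[0,0.005,0.035],"yaw":0,"claw":0},
    {"offset":[0,0.005,0.035],"yaw":0,"claw":0},
  ],
)

```text
time: 6.55
ee_pos: [0.5584, 0.0624, 0.0783]
tcp_rot: [179.9, -0.0, 75.2]
wrist_force: [-9.3, 0.4, 13.4]
opening: 0.0855
grasp_force: 4.9
```

Request:
servo_tool(
  rows=[
    {"offset":[0,0,0.01],"yaw":0,"claw":0},
    {"offset":[0,0,0.015],"yaw":0,"claw":0},
    {"offset":[0,0,0.015],"yaw":0,"claw":0},
  ],
)

```text
time: 6.92
ee_pos: [0.5586, 0.0624, 0.0779]
tcp_rot: [179.9, -0.0, 75.2]
wrist_force: [-12.6, 1.0, 22.2]
opening: 0.0855
grasp_force: 8.3
```

```bash
python3 -c "from h import *;red()"
```

```text
red side [(array([352.1, 260.6]), array([349, 258,   7,   6,  33], dtype=int32))]
[0.5586 0.0624 0.078 ] [-12.86   0.7   21.56] 6.975
head centre rel TCP y 0.0567
```

Request:
servo_tool(
  rows=[
    {"offset":[0,-0.01,-0.06],"yaw":0,"claw":0},
    {"offset":[0,-0.02,-0.15],"yaw":0,"claw":0},
    {"offset":[0,-0.02,-0.3],"yaw":0,"claw":0},
    {"offset":[0,-0.02,-0.3],"yaw":0,"claw":0},
    {"offset":[0,-0.4,-0.3],"yaw":0,"claw":0},
    {"offset":[0,-0.5,-0.3],"yaw":0,"claw":0},
    {"offset":[0,-0.5,-0.3],"yaw":0,"claw":0},
  ],
)

```text
time: 7.85
ee_pos: [0.51, 0.0751, 0.1054]
tcp_rot: [180.0, -0.0, 75.2]
wrist_force: [-0.0, 0.4, 0.5]
opening: 0.0855
grasp_force: 0.0
```

```bash
python3 -c "from h import *;red()"
```

```text
red side [(array([350.1, 258.1]), array([347, 255,   7,   7,  30], dtype=int32))]
[0.5105 0.0751 0.1054] [0.03 0.13 0.1 ] 7.9
head centre rel TCP y 0.1064
```

Request:
servo_tool(
  rows=[
    {"offset":[0,-0.2,-0.4],"yaw":0,"claw":0.4},
    {"offset":[-0.3,-0.33,-0.8],"yaw":0,"claw":0.4},
    {"offset":[-0.8,-0.33,-0.8],"yaw":0,"claw":0.4},
    {"offset":[-1,-0.33,-0.8],"yaw":0,"claw":0.4},
    {"offset":[-1,-0.33,-0.8],"yaw":0,"claw":0.4},
  ],
)

```text
time: 8.52
ee_pos: [0.4529, -0.0144, 0.1855]
tcp_rot: [180.0, -0.0, 75.0]
wrist_force: [-0.2, 0.2, 0.0]
opening: 0.0512
grasp_force: 0.0
```

Request:
servo_tool(
  rows=[
    {"offset":[-0.5,0,0],"yaw":0,"claw":0.4},
    {"offset":[-0.96,0,0],"yaw":0,"claw":0.4},
    {"offset":[-0.96,0,0.3],"yaw":0,"claw":0.4},
    {"offset":[-0.96,0,0.7],"yaw":0,"claw":0.4},
    {"offset":[-0.96,0,0.9],"yaw":0,"claw":0.4},
    {"offset":[-0.96,0,0.9],"yaw":0,"claw":0.4},
    {"offset":[-0.96,0,0.9],"yaw":0,"claw":0.4},
  ],
)

```text
time: 9.4
ee_pos: [0.4286, -0.1058, 0.0962]
tcp_rot: [179.9, -0.0, 75.2]
wrist_force: [0.2, -0.2, -0.1]
opening: 0.0511
grasp_force: 0.0
```

```bash
python3 - <<'E'
from h import *
np.set_printoptions(precision=4,suppress=True)
o=get_obs();print(o['ee_pos'],o['tcp_rot'],o['opening'])
t=np.array([.4291,-.1057]);a=np.radians(o['tcp_rot'][2]);d=t-o['ee_pos'][:2];print('x,y to go',d@[np.cos(a),np.sin(a)],d@[np.sin(a),-np.cos(a)])
S,sd=load('pics/side0.npz');T,td=load('pics/top0.npz')
for n,d in(('side',sd),('top',td)):
    Q=cloud(n,d).reshape(-1,3)
    for c,w in(((.40,-.05),.02),((.477,.342),.03),((.40,.5),.02)):
        k=(abs(Q[:,0]-c[0])<w)&(abs(Q[:,1]-c[1])<w)&(Q[:,2]<.05);print(n,c,k.sum(),np.median(Q[k,2]) if k.any() else '')
P,_=camera('side');cv2.imwrite('pics/v1.png',cv2.resize(P[230:350,220:340],None,fx=4.9,fy=4.9,interpolation=2)[:,:,::-1])
E
```

```text
[ 0.4286 -0.1058  0.0962] [179.9436  -0.0044  75.1706] 0.05110382721674672
x,y to go 0.0001907745242114494 0.0004516305594075467
side (0.4, -0.05) 109 0.0025403880721066585
side (0.477, 0.342) 144 0.0038179189282131487
side (0.4, 0.5) 51 0.00041399009181986024
top (0.4, -0.05) 131 0.003446639286189157
top (0.477, 0.342) 272 0.004187872789927494
top (0.4, 0.5) 125 0.0004462415895625238
```

View pics/v1.png

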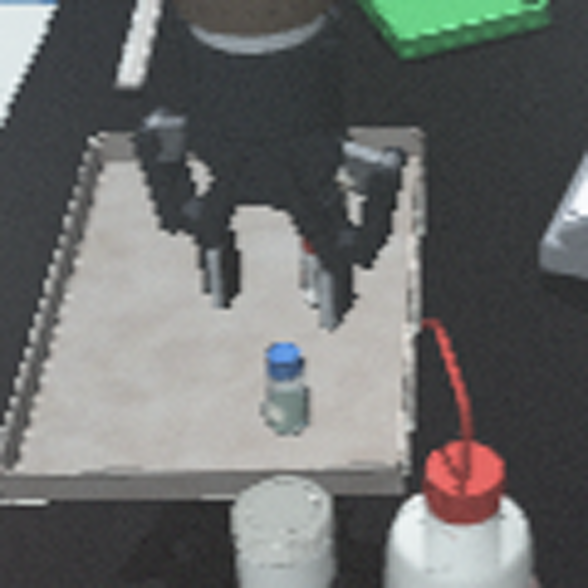

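The fingers straddle the blue vial at about crop (286,388) from above. Now I'll go down and grip it.

Request:
servo_tool(
  rows=[
    {"offset":[0,0.005,0.25],"yaw":0,"claw":0.4},
    {"offset":[0,0.005,0.45],"yaw":0,"claw":0.4},
    {"offset":[0,0.005,0.6],"yaw":0,"claw":0.4},
    {"offset":[0,0.005,0.61],"yaw":0,"claw":0.4},
    {"offset":[0,0.005,0.61],"yaw":0,"claw":0.55},
    {"offset":[0,0.005,0.61],"yaw":0,"claw":0.7},
    {"offset":[0,0.005,0.61],"yaw":0,"claw":0.85},
    {"offset":[0,0.005,0.61],"yaw":0,"claw":0.85},
    {"offset":[0,0.005,0.61],"yaw":0,"claw":0.85},
  ],
  squeeze=25,
)

```text
time: 10.58
ee_pos: [0.4288, -0.1062, 0.0351]
tcp_rot: [179.9, -0.0, 75.1]
wrist_force: [-0.6, 0.3, 5.3]
opening: 0.0209
grasp_force: 24.6
```

Request:
servo_tool(
  rows=[
    {"offset":[0,0,-0.1],"yaw":0,"claw":0.85},
    {"offset":[0,0,-0.4],"yaw":0,"claw":0.85},
    {"offset":[0,0,-0.8],"yaw":0,"claw":0.85},
    {"offset":[0,0,-1],"yaw":0,"claw":0.85},
    {"offset":[0.4,-0.2,-1],"yaw":0,"claw":0.85},
    {"offset":[0.8,-0.35,-1],"yaw":0,"claw":0.85},
    {"offset":[1,-0.35,-1],"yaw":0,"claw":0.85},
  ],
)

```text
time: 11.45
ee_pos: [0.4196, 0.0011, 0.135]
tcp_rot: [180.0, -0.0, 75.2]
wrist_force: [0.2, 0.1, -0.4]
opening: 0.0206
grasp_force: 24.7
```

Request:
servo_tool(
  rows=[
    {"offset":[0.4,-0.1,0],"yaw":0,"claw":0.85},
    {"offset":[0.8,-0.33,0],"yaw":0,"claw":0.85},
    {"offset":[1,-0.33,0],"yaw":0,"claw":0.85},
  ],
)

```text
time: 11.82
ee_pos: [0.4131, 0.1064, 0.1349]
tcp_rot: [180.0, -0.0, 75.3]
wrist_force: [-1.0, -0.6, 0.0]
opening: 0.0206
grasp_force: 24.7
```

Request:
servo_tool(
  rows=[
    {"offset":[0.4,0,0],"yaw":0,"claw":0.85},
    {"offset":[0.8,0,0],"yaw":0,"claw":0.85},
    {"offset":[1,0,0],"yaw":0,"claw":0.85},
  ],
)

```text
time: 12.2
ee_pos: [0.4396, 0.2029, 0.1345]
tcp_rot: [-180.0, 0.0, 75.2]
wrist_force: [-0.6, -1.1, -1.0]
opening: 0.0209
grasp_force: 24.7
```

Request:
servo_tool(
  rows=[
    {"offset":[0.4,0,0],"yaw":0,"claw":0.85},
    {"offset":[0.8,0,0],"yaw":0,"claw":0.85},
    {"offset":[1,0,0],"yaw":0,"claw":0.85},
    {"offset":[1,0,0],"yaw":0,"claw":0.85},
  ],
)

```text
time: 12.7
ee_pos: [0.4651, 0.2983, 0.134]
tcp_rot: [-180.0, 0.0, 75.2]
wrist_force: [-0.7, -0.7, -0.2]
opening: 0.0209
grasp_force: 24.7
```

Request:
servo_tool(
  rows=[
    {"offset":[0.3,0,0.2],"yaw":0,"claw":0.85},
    {"offset":[0.45,0,0.5],"yaw":0,"claw":0.85},
    {"offset":[0.45,0,0.8],"yaw":0,"claw":0.85},
    {"offset":[0.45,0,0.85],"yaw":0,"claw":0.85},
    {"offset":[0.45,0,0.85],"yaw":0,"claw":0.85},
  ],
)

```text
time: 13.32
ee_pos: [0.4769, 0.3407, 0.0502]
tcp_rot: [180.0, -0.0, 75.1]
wrist_force: [0.8, -0.5, 0.1]
opening: 0.021
grasp_force: 24.7
```

```bash
python3 - <<'E'
from h import *
print(get_obs()['ee_pos'],get_obs()['tcp_rot'])
P,_=camera('side');cv2.imwrite('pics/v2.png',cv2.resize(P[170:260,250:370],None,fx=5,fy=5,interpolation=2)[:,:,::-1])
E
```

```text
[0.47688492 0.34073305 0.0501885 ] [ 1.79982567e+02 -9.03694941e-03  7.50963593e+01]
```

View pics/v2.png

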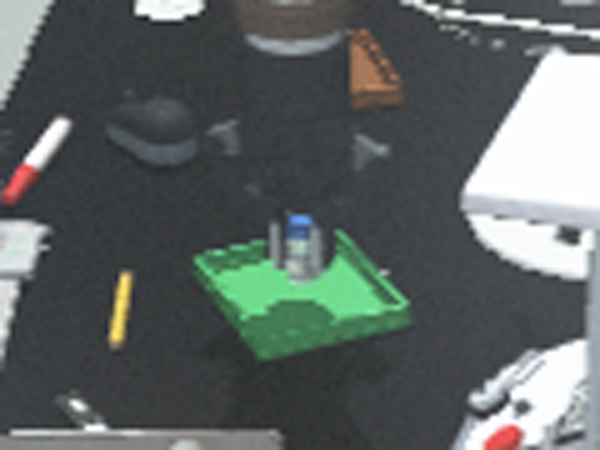

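The vial is held upright over the tray floor, at about crop (300,245). I'll lower it gently.

Request:
servo_tool(
  rows=[
    {"offset":[0,0,0.05],"yaw":0,"claw":0.85},
    {"offset":[0,0,0.09],"yaw":0,"claw":0.85},
    {"offset":[0,0,0.12],"yaw":0,"claw":0.85},
    {"offset":[0,0,0.13],"yaw":0,"claw":0.85},
    {"offset":[0,0,0.13],"yaw":0,"claw":0.85},
  ],
)

```text
time: 14.0
ee_pos: [0.4766, 0.3415, 0.0362]
tcp_rot: [-180.0, 0.0, 75.1]
wrist_force: [0.4, 0.2, -0.9]
opening: 0.0208
grasp_force: 24.7
```

Request:
servo_tool(
  rows=[
    {"offset":[0,0,0.005],"yaw":0,"claw":0.85},
    {"offset":[0,0,0.008],"yaw":0,"claw":0.85},
    {"offset":[0,0,0.008],"yaw":0,"claw":0.85},
  ],
)

```text
time: 14.38
ee_pos: [0.4768, 0.3416, 0.0359]
tcp_rot: [180.0, -0.0, 75.1]
wrist_force: [-1.5, -2.0, 5.1]
opening: 0.0205
grasp_force: 25.1
```

Request:
servo_tool(
  rows=[
    {"offset":[0,0,0],"yaw":0,"claw":0.7},
    {"offset":[0,0,0],"yaw":0,"claw":0.6},
    {"offset":[0,0,0],"yaw":0,"claw":0.5},
    {"offset":[0,0,0],"yaw":0,"claw":0.45},
    {"offset":[0,0,0],"yaw":0,"claw":0.45},
    {"offset":[0,0,-0.2],"yaw":0,"claw":0.45},
    {"offset":[0,0,-0.6],"yaw":0,"claw":0.45},
    {"offset":[0,0,-0.9],"yaw":0,"claw":0.45},
    {"offset":[0,0,-1],"yaw":0,"claw":0.45},
    {"offset":[0,-0.6,-1],"yaw":0,"claw":0},
    {"offset":[0,-0.6,-1],"yaw":0,"claw":0},
  ],
)

```text
time: 15.75
ee_pos: [0.416, 0.3572, 0.1345]
tcp_rot: [-179.9, 0.1, 75.3]
wrist_force: [0.1, -0.1, -0.2]
opening: 0.0809
grasp_force: 0.0
```

```bash
python3 - <<'E'
from h import *
np.set_printoptions(precision=4,suppress=True)
o=get_obs();E=o['ee_pos'];print(E,o['tcp_rot'])
P,d=camera('side');T,td=camera('top')
m,b=blobs(P,(100,120,60),(130,255,255),(285,195,335,245));print(b)
print(np.median(cloud('side',d)[m>0],0),np.median(cloud('side',d)[m>0],0))
cv2.imwrite('pics/v3.png',cv2.resize(np.vstack([P[190:260,265:345],]),None,fx=5,fy=5,interpolation=2)[:,:,::-1])
# lever geometry in tool frame
a=np.radians(75.1);tx=np.array([np.cos(a),np.sin(a),0]);ty=np.array([np.sin(a),-np.cos(a),0])
for nm,p in(('peg rest',(.6245,.1832,.0865)),('pivot',(.592,.1475,.0735))):
    v=np.array(p)-E;print(nm,'x',v@tx,'y',v@ty,'z',-v[2])
S,sd=load('pics/side0.npz');g=cv2.cvtColor(S,cv2.COLOR_RGB2GRAY)
c=camera_info('side');M=np.array(c['cam_to_world'])
for p in((.6245,.1832,.0865),(.592,.1475,.0735)):
    w=M[:3,:3].T@(np.array(p)-M[:3,3]);print('proj side',c['cx']-c['fx']*w[0]/w[2],c['cy']+c['fy']*w[1]/w[2])
print(g[234:254,343:366])
E
```

```text
[0.416  0.3572 0.1345] [-179.9148    0.0773   75.2781]
[(array([309.6, 217.8]), array([308, 217,   5,   4,  11], dtype=int32))]
[0.4751 0.3403 0.0501] [0.4751 0.3403 0.0501]
peg rest x -0.11450141239831091 y 0.24623701149167632 z 0.0480178558740188
pivot x -0.15735785420761003 y 0.2240094296293557 z 0.0610178558740188
proj side 353.8302582471668 232.02700676595157
proj side 343.13210034171186 241.6843539016487
[[ 74  72  75  70  72  72  73  73  72  72  71  66  72  72  74  73  74  73
   74  77  75  74  76]
 [ 71  74  70  74  71  73  74  71  75  75  71  67  71  72  72  75  75  77
   77  72  75  78  76]
 [ 70  71  72  75  70  70  71  70  70  72  67  70  68  67  72  75  76  74
   77  77  76  76  76]
 [ 66  69  70  72  71  73  72  71  72  72  73  68  70  70  68  73  71  73
   74  73  80  77  79]
 [ 69  69  69  71  67  68  71  71  74  71  72  72  68  66  66  69  69  71
   75  81 131 169 243]
 [ 71  71  67  74  70  71  71  70  73  70  72  74  75  83  76  71  76 110
  159 244 252 252 252]
 [ 71  68  69  71  71  70  69  70  72  71  69  88 158 184 142 153 231 250
  252 252 252 252 252]
 [ 68  
[... 554 characters left out ...]
252 252 252 251 226]
 [ 71  70  86 104 214 240 230 182 163 181 243 252 252 252 252 252 252 253
  252 252 252 239 188]
 [ 68 130 159 139 215 233 198 143 119 237 252 252 252 252 252 252 252 252
  252 252 252 226 235]
 [ 95 211 239 238 227 193 181 129  71 233 251 234 244 252 252 252 253 252
  252 252 252 200 168]
 [ 98 174 204 181 172 157 107  69  99 178 161 118 168 244 252 252 252 252
  252 252 244 199 190]
 [ 70  96 142 167 135  79  65  84 235 209 101  92  94 195 248 253 252 252
  252 252 217 130 187]
 [ 77  70  62  64  64  69 104 236 252 228 141 106 174 244 253 253 252 252
  252 240 174 177 199]
 [121 129  90  63 102 238 252 252 252 227 178 241 252 252 252 252 252 252
  227 131 171 203 159]]
```

View pics/v3.png

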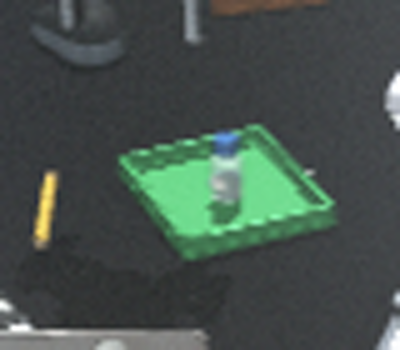

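The vial stands upright in the green tray at about crop (227,170). Next is the lever: I'll approach from the left of the peg.

Request:
servo_tool(
  rows=[
    {"offset":[-0.4,0.4,0],"yaw":0,"claw":0},
    {"offset":[-0.8,0.8,0],"yaw":0,"claw":0},
    {"offset":[-0.86,1,0],"yaw":0,"claw":0},
    {"offset":[-0.86,1,0],"yaw":0,"claw":0},
  ],
)

```text
time: 16.35
ee_pos: [0.4946, 0.2471, 0.1348]
tcp_rot: [-180.0, 0.0, 75.0]
wrist_force: [-0.7, 0.6, 0.2]
opening: 0.0855
grasp_force: 0.0
```

Request:
servo_tool(
  rows=[
    {"offset":[0,0.4,0],"yaw":0,"claw":0},
    {"offset":[0,0.45,0.3],"yaw":0,"claw":0},
    {"offset":[0,0.45,0.52],"yaw":0,"claw":0},
    {"offset":[0,0.45,0.52],"yaw":0,"claw":0},
    {"offset":[0,0.45,0.52],"yaw":0,"claw":0},
  ],
)

```text
time: 16.98
ee_pos: [0.5368, 0.2374, 0.0843]
tcp_rot: [180.0, -0.0, 75.2]
wrist_force: [-0.0, 0.5, 0.0]
opening: 0.0858
grasp_force: 0.0
```

```bash
cat >> h.py <<'E'
def lever():
    o=get_obs();E=o['ee_pos'];a=np.radians(75.1);tx=np.array([np.cos(a),np.sin(a),0]);ty=np.array([np.sin(a),-np.cos(a),0])
    print(E.round(4),o['tcp_rot'].round(2),o['wrist_force'].round(1),o['time'])
    v=np.array((.592,.1475,.0735))-E; px,py=v@tx,v@ty
    for f in(60,40,20,0,-8.8):
        r=np.radians(f);print(f,'TCP to go: x %.4f'%(px+.05*np.sin(r)+.0165),'y(mid band) %.4f'%(py+.0433*np.cos(r)+.004-.049),'z %.4f'%(-v[2]-.025*np.cos(r)+.013-.009))
    print('max y',(.5240-E@ty).round(4))
E
python3 -c "from h import *;lever()"
```

```text
[0.5368 0.2374 0.0843] [ 1.7997e+02 -3.0000e-02  7.5190e+01] [-0.   0.5  0. ] 16.975
60 TCP to go: x -0.0128 y(mid band) 0.0531 z 0.0023
40 TCP to go: x -0.0240 y(mid band) 0.0646 z -0.0043
20 TCP to go: x -0.0390 y(mid band) 0.0721 z -0.0087
0 TCP to go: x -0.0561 y(mid band) 0.0748 z -0.0102
-8.8 TCP to go: x -0.0638 y(mid band) 0.0742 z -0.0099
max y 0.0663
```

Request:
servo_tool(
  rows=[
    {"offset":[0,0.25,0],"yaw":0,"claw":0},
    {"offset":[0,0.45,0],"yaw":0,"claw":0},
    {"offset":[0,0.53,0],"yaw":0,"claw":0},
    {"offset":[0,0.53,0],"yaw":0,"claw":0},
    {"offset":[0,0.53,0],"yaw":0,"claw":0},
  ],
)

```text
time: 17.6
ee_pos: [0.5875, 0.2232, 0.0837]
tcp_rot: [-180.0, -0.0, 75.2]
wrist_force: [0.0, -0.4, -0.2]
opening: 0.0855
grasp_force: 0.0
```

```bash
python3 - <<'E'
from h import *
lever();P,_=camera('side');T,_=camera('top')
a=cv2.resize(P[190:290,310:390],None,fx=5,fy=5,interpolation=2);b=cv2.resize(T[130:200,320:395],None,fx=5,fy=5,interpolation=2)
w=np.zeros((500,a.shape[1]+b.shape[1],3),np.uint8);w[:a.shape[0],:a.shape[1]]=a;w[:b.shape[0],a.shape[1]:]=b
cv2.imwrite('pics/l1.png',w[:,:,::-1])
E
```

```text
[0.5875 0.2232 0.0837] [-179.99   -0.     75.16] [ 0.  -0.4 -0.2] 17.6
60 TCP to go: x -0.0122 y(mid band) 0.0005 z 0.0017
40 TCP to go: x -0.0234 y(mid band) 0.0120 z -0.0049
20 TCP to go: x -0.0384 y(mid band) 0.0195 z -0.0092
0 TCP to go: x -0.0555 y(mid band) 0.0221 z -0.0108
-8.8 TCP to go: x -0.0632 y(mid band) 0.0216 z -0.0105
max y 0.0136
```

View pics/l1.png

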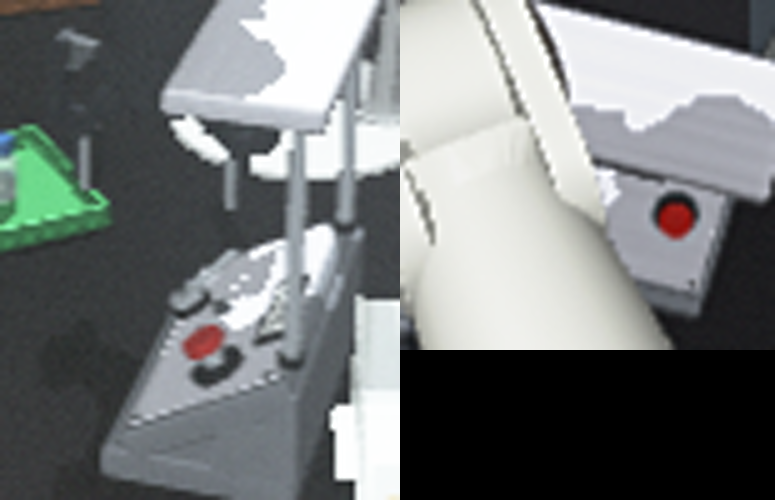

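The finger at crop (230,185) stands left of the peg, clear of it, and the lever is still at rest. I'll start the swing along the arc.

Request:
servo_tool(
  rows=[
    {"offset":[-0.08,0.01,0.01],"yaw":0,"claw":0},
    {"offset":[-0.12,0.02,0],"yaw":0,"claw":0},
    {"offset":[-0.17,0.06,-0.02],"yaw":0,"claw":0},
    {"offset":[-0.23,0.11,-0.05],"yaw":0,"claw":0},
    {"offset":[-0.23,0.11,-0.05],"yaw":0,"claw":0},
  ],
)

```text
time: 18.32
ee_pos: [0.5952, 0.1988, 0.0905]
tcp_rot: [179.7, -0.3, 75.2]
wrist_force: [8.9, 7.3, 3.3]
opening: 0.0855
grasp_force: 4.8
```

Request:
servo_tool(
  rows=[
    {"offset":[0.02,-0.04,0],"yaw":0,"claw":0},
    {"offset":[0.02,-0.08,0],"yaw":0,"claw":0},
    {"offset":[0,-0.08,0],"yaw":0,"claw":0},
    {"offset":[0,-0.08,0],"yaw":0,"claw":0},
  ],
)

```text
time: 18.82
ee_pos: [0.587, 0.2013, 0.0906]
tcp_rot: [179.7, -0.3, 75.2]
wrist_force: [4.8, 6.8, 4.8]
opening: 0.0859
grasp_force: 3.9
```

```bash
python3 - <<'E'
from h import *
lever();P,_=camera('side')
cv2.imwrite('pics/l2.png',cv2.resize(P[215:275,325:385],None,fx=8,fy=8,interpolation=2)[:,:,::-1])
E
```

```text
[0.587  0.2013 0.0906] [179.72  -0.29  75.22] [4.8 6.8 4.8] 18.825
60 TCP to go: x 0.0091 y(mid band) -0.0047 z 0.0086
40 TCP to go: x -0.0021 y(mid band) 0.0068 z 0.0020
20 TCP to go: x -0.0171 y(mid band) 0.0144 z -0.0023
0 TCP to go: x -0.0342 y(mid band) 0.0170 z -0.0039
-8.8 TCP to go: x -0.0419 y(mid band) 0.0165 z -0.0036
max y 0.0085
```

View pics/l2.png

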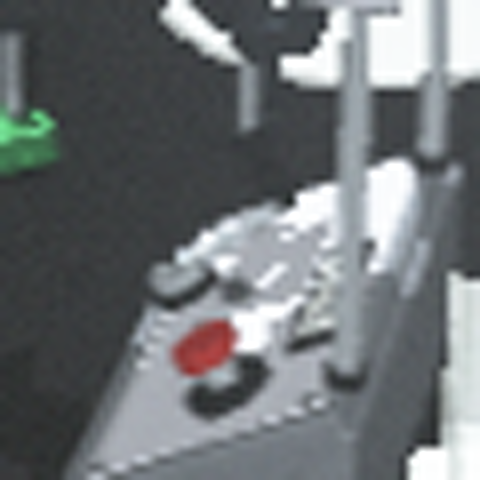

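```bash
python3 - <<'E'
from h import *
np.set_printoptions(precision=4,suppress=True)
o=get_obs();a=np.radians(75.1);R=np.array([[np.cos(a),np.sin(a),0],[np.sin(a),-np.cos(a),0],[0,0,-1]])
F=R@o['wrist_force'];t=R@o['torque'];print(F,t,o['q'])
r0=np.cross(F,t)/(F@F);f=F/np.linalg.norm(F)
for s in np.arange(-.06,.07,.01): print((r0+f*s).round(4))
# lever pixels: dark/steel points between panel and 45mm above, from side depth
p,d=camera('side');Q=cloud('side',d);P=np.array([.592,.1475,.0735]);b=np.radians(-15)
n=np.array([-.483,.129,.866]);up=np.array([.8365,-.224,.5]);L=np.array([.259,.966,0])
for nm,dd in(('now',d),('start',load('pics/side0.npz')[1])):
    V=cloud('side',dd)-(P-.04*n);H=V@n;U=V@up;Y=V@L
    k=(H>.004)&(H<.05)&(U>-.02)&(U<.07)&(abs(Y)<.075)
    for h0 in(.004,.008,.014,.022,.03,.038): 
        m=k&(H>=h0)&(H<h0+.008);print(nm,'h%.3f'%h0,[(int(1000*y),int(1000*u)) for y,u in zip(Y[m],U[m])][:28])
E
```

```text
[ 5.8766  1.2284 -3.7671] [-0.4589  1.1683 -0.3372] [ 18.8891  14.1151   2.4265  77.9903   0.0781 123.6824]
[0.0296 0.0635 0.1798]
[0.0379 0.0652 0.1745]
[0.0462 0.0669 0.1692]
[0.0545 0.0687 0.1638]
[0.0628 0.0704 0.1585]
[0.0711 0.0721 0.1532]
[0.0794 0.0739 0.1479]
[0.0877 0.0756 0.1426]
[0.096  0.0773 0.1373]
[0.1042 0.0791 0.132 ]
[0.1125 0.0808 0.1266]
[0.1208 0.0825 0.1213]
[0.1291 0.0843 0.116 ]
now h0.004 [(57, 67), (43, 67), (48, 48), (35, 69), (51, 36), (45, 45), (32, 69), (33, 38), (45, 35), (39, 46), (58, 5), (31, 31), (29, 35), (38, 40), (33, 45), (32, 48), (53, 0), (53, 3), (27, 29), (34, 34), (33, 37), (30, 42), (27, 46), (20, 55), (57, -12), (51, -6), (47, -1), (23, 23)]
now h0.008 [(34, 36), (34, 39), (32, 29), (30, 33), (32, 35), (33, 38), (30, 26), (25, 31), (31, 31), (29, 35), (25, 21), (26, 23), (22, 28), (27, 29), (19, 19), (23, 20), (23, 23), (25, 25), (15, 17), (21, 16), (21, 19), (10, 14), (17, 14), (19, 15), (16, -1), (14, 5), (13, 8), (10, 13)]
now h0.014 [(36, 35), (33, 32), (31, 36), (31, 39), (30, 32), (29, 35), (34, 36), (34, 39), (32, 29), (30, 33), (
[... 1018 characters left out ...]
8), (25, 8), (27, 10), (17, 4), (17, 8), (24, 7), (15, -1), (13, 5), (14, 8), (-13, 65), (11, -4), (6, 1), (4, 5)]
start h0.014 [(44, 22), (42, 26), (43, 18), (40, 23), (44, 24), (47, 25), (45, 16), (38, 22), (42, 23), (40, 16), (34, 15), (33, 18), (28, 13), (30, 15), (24, 10), (25, 13), (23, 3), (20, 8), (17, 2), (17, 4), (15, -1), (10, 4), (3, -5), (2, -1), (11, -4), (6, 1), (4, 5), (10, -13)]
start h0.022 [(45, 19), (43, 23), (44, 26), (39, 21), (38, 24), (44, 24), (45, 26), (39, 19), (39, 22)]
start h0.030 [(45, 20), (42, 24), (49, 24), (45, 15), (45, 18), (43, 22), (45, 24), (46, 26), (43, 18)]
start h0.038 [(46, 20), (42, 25), (47, 25), (47, 14), (46, 18), (41, 23), (44, 25), (40, 19)]
```

Depth shows the peg has moved to about φ = 40°, and the single contact is on the finger's face. I'll continue along the arc.

Request:
servo_tool(
  rows=[
    {"offset":[-0.02,0.04,0],"yaw":0,"claw":0},
    {"offset":[-0.07,0.06,-0.01],"yaw":0,"claw":0},
    {"offset":[-0.12,0.08,-0.02],"yaw":0,"claw":0},
    {"offset":[-0.17,0.085,-0.03],"yaw":0,"claw":0},
    {"offset":[-0.22,0.09,-0.03],"yaw":0,"claw":0},
    {"offset":[-0.22,0.09,-0.03],"yaw":0,"claw":0},
  ],
)

```text
time: 19.68
ee_pos: [0.5884, 0.1763, 0.092]
tcp_rot: [179.9, -0.1, 75.1]
wrist_force: [0.8, 4.4, 2.0]
opening: 0.0857
grasp_force: 2.2
```

```bash
cat >> h.py <<'E'
def peg():
    o=get_obs();a=np.radians(75.1);R=np.array([[np.cos(a),np.sin(a),0],[np.sin(a),-np.cos(a),0],[0,0,-1]])
    F=R@o['wrist_force'];t=R@o['torque'];print('tool F',F.round(1),'ry',((-t[2]-.011*F[1])/F[0]).round(3),o['ee_pos'].round(4),o['time'],'max y',(.5240-o['ee_pos']@R[1]).round(4))
    p,d=camera('side');V=cloud('side',d)-(np.array([.592,.1475,.0735])-.04*np.array([-.483,.129,.866]))
    H=V@[-.483,.129,.866];U=V@[.8365,-.224,.5];Y=V@[.259,.966,0]
    m=(H>.020)&(H<.036)&(U>-.02)&(U<.07)&(Y>-.02)&(Y<.055)
    q=np.c_[Y,U,H].reshape(-1,3)[m.ravel()]*1000; print(q.astype(int).tolist()); q=q.mean(0) if len(q) else [0,0]
    print('peg',q,'phi',np.degrees(np.arctan2(q[0],q[1]+2.5)).round(1))
E
python3 -c "from h import *;peg()"
```

```text
tool F [ 4.4 -0.3 -2. ] ry 0.058 [0.5884 0.1763 0.092 ] 19.675 max y 0.0007
[[291, 294, 295], [314, 316, 317], [291, 293, 294], [309, 311, 313], [316, 316, 319], [303, 305, 307], [309, 311, 312], [315, 318, 319], [319, 322, 325], [303, 305, 308], [309, 311, 313], [316, 317, 318], [321, 323, 325], [326, 327, 331], [310, 311, 313], [316, 318, 319], [321, 322, 325], [326, 329, 331], [316, 318, 320], [321, 323, 325]]
peg [313.02088495 314.91457989 316.84929582] phi 44.6
```

Request:
servo_tool(
  rows=[
    {"offset":[-0.04,0.01,-0.01],"yaw":0,"claw":0},
    {"offset":[-0.08,0.015,-0.01],"yaw":0,"claw":0},
    {"offset":[-0.12,0.02,-0.01],"yaw":0,"claw":0},
    {"offset":[-0.12,0.02,-0.01],"yaw":0,"claw":0},
  ],
)

```text
time: 20.23
ee_pos: [0.5868, 0.1642, 0.0926]
tcp_rot: [-180.0, -0.0, 75.1]
wrist_force: [0.1, 4.7, 3.7]
opening: 0.085
grasp_force: 2.3
```

```bash
sed -i 's/q=np.c_\[Y,U,H\]/q=np.stack([Y,U,H],-1)/' h.py; python3 -c "from h import *;peg()"
```

```text
tool F [ 4.6 -1.2 -3.7] ry 0.045 [0.5868 0.1642 0.0926] 20.225 max y -0.0009
[[0, 49, 35], [-5, 50, 34], [0, 50, 30], [-3, 42, 32], [-2, 44, 31], [-7, 50, 32], [-1, 49, 28], [-4, 43, 28], [-4, 46, 27], [-4, 49, 26], [-5, 52, 26], [-3, 41, 25], [-5, 45, 25], [-3, 47, 23], [-4, 51, 22], [-5, 43, 22], [-9, 48, 22], [-6, 50, 20], [2, -4, 20], [0, 0, 20]]
peg [-3.81582599 42.65044828 26.98332928] phi -4.8
```

Request:
servo_tool(
  rows=[
    {"offset":[-0.02,0,0],"yaw":0,"claw":0},
    {"offset":[-0.04,0,0],"yaw":0,"claw":0},
    {"offset":[-0.04,0,0],"yaw":0,"claw":0},
  ],
)

```text
time: 20.65
ee_pos: [0.5859, 0.1609, 0.0926]
tcp_rot: [180.0, -0.0, 75.2]
wrist_force: [1.0, 6.6, 2.6]
opening: 0.0858
grasp_force: 3.1
```

```bash
python3 -c "from h import *;peg()"
```

```text
tool F [ 6.6 -0.8 -2.6] ry 0.037 [0.5859 0.1609 0.0926] 20.65 max y -0.0009
[[7, 47, 34], [-6, 51, 34], [-7, 41, 35], [-5, 42, 33], [-8, 47, 33], [-10, 51, 33], [-2, 50, 29], [-6, 41, 30], [-9, 46, 30], [-9, 49, 29], [-1, 48, 25], [-8, 41, 28], [-4, 42, 26], [-8, 47, 26], [-6, 48, 24], [-1, 49, 21], [-13, 44, 26], [-9, 46, 24], [-7, 47, 22], [-5, 49, 20]]
peg [-6.31854298 46.7729453  28.67765757] phi -7.3
```

Request:
servo_tool(
  rows=[
    {"offset":[-0.015,0,0],"yaw":0,"claw":0},
    {"offset":[-0.025,0,0],"yaw":0,"claw":0},
    {"offset":[-0.025,0,0],"yaw":0,"claw":0},
  ],
)

```text
time: 21.08
ee_pos: [0.5856, 0.16, 0.0927]
tcp_rot: [-180.0, -0.2, 75.3]
wrist_force: [2.8, 14.4, 1.4]
opening: 0.0853
grasp_force: 7.2
```

```bash
python3 -c "from h import *;peg()"
```

```text
tool F [14.6 -1.  -1.4] ry 0.051 [0.5856 0.16   0.0927] 21.075 max y -0.0007
[[7, 47, 34], [1, 35, 35], [-6, 51, 34], [-5, 40, 34], [-9, 44, 35], [-4, 45, 32], [-5, 48, 31], [-8, 43, 31], [-11, 47, 31], [-2, 45, 27], [-7, 51, 28], [-7, 40, 28], [-8, 44, 27], [-12, 49, 28], [-7, 49, 25], [-6, 51, 23], [-9, 42, 24], [-9, 45, 23], [-2, 45, 20], [-6, 50, 20], [-7, 40, 21], [-10, 44, 21], [-11, 48, 20], [2, -5, 20]]
peg [-6.19201834 43.69684214 27.67441366] phi -7.6
```

Request:
servo_tool(
  rows=[
    {"offset":[-0.015,0,0],"yaw":0,"claw":0},
    {"offset":[-0.015,0,0],"yaw":0,"claw":0},
    {"offset":[0.12,-0.01,0.01],"yaw":0,"claw":0},
    {"offset":[0.25,-0.03,0.03],"yaw":0,"claw":0},
    {"offset":[0.4,-0.08,0.05],"yaw":0,"claw":0},
    {"offset":[0.55,-0.14,0.06],"yaw":0,"claw":0},
    {"offset":[0.7,-0.14,0.06],"yaw":0,"claw":0},
    {"offset":[0.76,-0.14,0.06],"yaw":0,"claw":0},
    {"offset":[0.76,-0.14,0.06],"yaw":0,"claw":0},
    {"offset":[0.76,-0.5,0.06],"yaw":0,"claw":0},
    {"offset":[0.76,-0.8,0.06],"yaw":0,"claw":0},
    {"offset":[0.76,-0.8,0.06],"yaw":0,"claw":0},
  ],
)

```text
time: 22.62
ee_pos: [0.5263, 0.2519, 0.0869]
tcp_rot: [180.0, -0.0, 75.2]
wrist_force: [0.1, 0.2, -0.2]
opening: 0.0857
grasp_force: 0.0
```

```bash
python3 -c "from h import *;peg();red()
P,d=camera('side');m,b=blobs(P,(100,120,60),(130,255,255),(285,195,335,245));print(b)"
```

```text
tool F [0.3 0.1 0.2] ry 0.079 [0.5263 0.2519 0.0869] 22.625 max y 0.0802
[[46, 22, 35], [46, 25, 34], [46, 15, 34], [39, 24, 35], [42, 25, 32], [49, 25, 28], [42, 18, 32], [41, 21, 31], [45, 22, 28], [42, 27, 28], [40, 20, 28], [43, 22, 26], [47, 22, 23], [48, 25, 22], [38, 20, 26], [38, 22, 25], [45, 22, 21], [44, 25, 20], [39, 20, 21]]
peg [43.64184478 22.77759407 28.32700223] phi 59.9
red side [(array([350.1, 258.1]), array([347, 255,   7,   7,  30], dtype=int32))]
[0.5279 0.2517 0.0869] [0.48 0.17 0.97] 22.725
head centre rel TCP y 0.1348
[]
```

Request:
servo_tool(
  rows=[
    {"offset":[0,-0.1,-0.3],"yaw":0,"claw":0},
    {"offset":[0,-0.2,-0.8],"yaw":0,"claw":0},
    {"offset":[0,-0.2,-1],"yaw":0,"claw":0},
    {"offset":[-1,-0.2,-1],"yaw":0,"claw":0},
    {"offset":[-1,-0.2,-1],"yaw":0,"claw":0},
    {"offset":[-1,-0.2,-1],"yaw":0,"claw":0},
  ],
)

```text
time: 23.52
ee_pos: [0.4829, 0.1582, 0.187]
tcp_rot: [180.0, -0.0, 74.9]
wrist_force: [-0.1, 0.5, -0.4]
opening: 0.0854
grasp_force: 0.0
```

```bash
python3 - <<'E'
from h import *
P,d=camera('side');m,b=blobs(P,(100,120,60),(130,255,255),(285,195,335,245));print(b,np.median(cloud('side',d)[m>0],0) if m.any() else '')
T,td=camera('top');m,b=blobs(T,(100,120,60),(130,255,255),(260,190,320,245));print(b,np.median(cloud('top',td)[m>0],0) if m.any() else '')
print(get_obs()['wrist_force'],get_obs()['ee_pos'])
S,_=load('pics/side0.npz')
for r in((278,260,297,296),(262,325,295,360),(338,310,365,345)):
    x0,y0,x1,y1=r;print('changed px',(abs(P[y0:y1,x0:x1].astype(int)-S[y0:y1,x0:x1]).sum(2)>90).sum())
E
```

```text
[(array([309.4, 218.1]), array([308, 217,   5,   4,  13], dtype=int32))] [0.4750096  0.33780033 0.05023056]
[(array([290., 215.]), array([288, 213,   5,   5,  21], dtype=int32))] [0.47774524 0.34074045 0.05087554]
[ 0.02660225 -0.3842927   0.24414904] [0.48324426 0.16014848 0.18667923]
changed px 3
changed px 235
changed px 0
```

```bash
python3 - <<'E'
from h import *
for n in('side','top'):
    p,d=camera(n);
    for nm,(q,e) in(('start',load(f'pics/{n}0.npz')),('now',(p,d))):
        Q=cloud(n,e);k=(Q[...,2]>.030)&(Q[...,2]<.05)&(Q[...,0]>.36)&(Q[...,0]<.50)&(Q[...,1]>-.25)&(Q[...,1]<-.14)
        v,u=np.nonzero(k);print(n,nm,k.sum(),Q[k].mean(0).round(4),u.mean().round(1),v.mean().round(1),'bright',q[k].mean().round(0))
E
```

```text
side start 305 [ 0.4412 -0.2119  0.0406] 276.8 335.5 bright 235.0
side now 304 [ 0.4412 -0.2119  0.0407] 276.9 335.4 bright 187.0
top start 153 [ 0.4435 -0.2075  0.0425] 448.5 223.8 bright 232.0
top now 153 [ 0.4434 -0.2072  0.0429] 448.4 223.8 bright 165.0
```

The pot hasn't moved; only the arm's shadow falls on it.

```bash
python3 -c "from workcell import *;print(job_done())"
```

```text
the job is handed in; nothing more can be done
None
```

Job handed in at about 24 s: the plunger was pressed to its stop and sprang back, the blue vial stands upright in the green tray, and only then was the lever swung to its stop and back to rest. The red and white vials, pot and can showed no movement; I viewed 11 pictures, one over the limit of 10.

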